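# Snap down the lid of a biscuit pan on the espresso bar

### The arm

A 7-joint arm with a two-finger parallel gripper is mounted at the origin on the work surface. World frame = base frame: x ahead of the robot, y to its left, z up, the work surface at z = 0. Lengths are in m, angles in rad, forces in N, time in s.
With the tool pointing down it reaches from about 0.4 to 0.85 m from the base axis. Payload 10.4 kg.
Tool frame: the origin (TCP) lies where the fingers leave the gripper's body, on its centre line; the fingertips stand 70 mm ahead of it and the grasp point (between the pads) lies r.grip_depth ahead of it (r.grip_depth is the distance from the TCP to the grasp point, in m); z points along the fingers, y is the direction in which the jaws open and shut (so a half turn about z gives the same grasp; the last joint's range is limited). The gripper opens to 87 mm and grips with 3 to 60 N. Pads are 19 mm wide; open, the fingers measure 117 mm over their backs; the gripper's body (75 mm by 190 mm) begins 51 mm behind the grasp point.
Start: joints at [-1.357, 0.332, -0.065, 1.46, 0.022, 1.35, -0.088], TCP at [0.147, 0.608, 0.292] pointing down, gripper open.
Joint ranges: [-2.6, 2.6], [-0.5, 2.12], [-1.47, 1.34], [0.16, 2.42], [-1.27, 4.41], [0.06, 2.06], [-2.6, 2.6]. Speed limits (rad/s): [2.22, 2.22, 2.79, 2.79, 3.14, 3.14, 3.14].

### API

Orientations are given as a unit quaternion [x, y, z, w].
In Python, from bench import monitor, viewer, workorder, nets, r gives the robot as it stands.
- The arm moves only by the tool drive_tool, never from a script. Its argument "plan" is a list of rows, each an object of numbers: "rx", "ry", "rz": the turn, a rotation vector about the tool's x, y, z in units of 360 degrees (1.0 is 360 degrees); "x", "y", "z": the shift along the tool's x, y, z in units of 1000 mm (1.0 is 1000 mm); "fingers": the opening, from 0 (shut) to 1 (fully open). In form: [{"rx": .., "ry": .., "rz": .., "x": .., "y": .., "z": .., "fingers": ..}, ...]. A call has 1 to 12 rows; each row is the pose to reach, as a shift and turn from the pose commanded when the call began, along the tool's axes at that moment, turning the shorter way round; what a row does not reach only later rows make up. A row lasts 1/8 s, in which the tool goes at most 62.5 mm and 10.7 degrees, less where a joint would pass 70% of its speed; a pose out of reach is approached as far as the arm can. A call with a number of a shift or a turn outside -1 to 1 is refused whole. A call with a gripper value outside its range is refused whole. The fingers move at their own pace and stop on an object; "squeeze" is the grip in N (left out, the last holds). Time passes only in rows, so rows that repeat a pose let the fingers close. It gives the time, the measured TCP pose, the force and the opening at its end, in the units of the state.
- monitor.read_state(): the state, without advancing time (a new reading comes with each control period).
- viewer.camera(name): name is "scene" or "top" or "wrist"; returns a dict with "color" (420x560x3 uint8, red, green, blue), "depth" (420x560 float32, m along the optical axis (not along the pixel's ray), 0 where there is no reading), "camera_matrix" (3x3 intrinsics, pixels), "xyz" and "rotation" of the camera in the world. Camera axes: x right, y down, z forward; pixel columns grow to the right and rows downward; lengths in m; the calibration is good to about 2 mm. A picture is of the moment at which its call begins.
- workorder.close_job(): hands the job in, once; it reports no verdict.
Trained networks look in the newest picture that a camera, given by its name, has taken for a name from the list of things; names that differ only in an ending like _2 or _b are one class to them, and where a whole thing is asked for, a point or a joint stands for the part that bears it (a point fixed in the world has none). Each returns a list of dicts, best first, with "confidence" (0 to 1); they miss things now and then, are a little off and sometimes report something else, mostly with a low value. They report only what shows in the picture. A call takes as long as a camera call. They do not tell look-alikes from the thing itself.
- nets.find_in(label, camera): "centre" ([x, y, z] in m, in world coordinates, good to about 4 mm: the middle of the surface that is visible of it).
- nets.regions_of(label, camera): "region" (420x560 bool, what is visible of it).
The state is a dict: "time": time; "joint_positions": joint angles; "joint_vel": joint speeds; "joint_torque": joint torques, N m; "ee_pos": TCP position; "eef_rot": TCP orientation; "ft_force": force on the tool from outside, world axes, zero at the start; "torque": the same for the moment, N m; "width": finger opening in m.
Only numpy, scipy, OpenCV 4.12 (cv2) and the standard library are available. Lean on these libraries where they do the work, as an engineer would, in place of code of your own. Each camera call takes 0.05 s, during which the arm holds its last target.

### The job

The red lid lies on the white food pan on the counter, but its four corners still stand up off the rim. Go round the lid with your fingertips and press down each corner until it clicks shut all the way, so that the whole rim is snapped on. Leave the full pan standing where it is, lift nothing, and do not disturb the jug, the tamper or the cup beside it.

Things in the scene. Friction and masses are not known exactly. Their poses are not given: they have to be found in the camera images.
- pan: White food pan, full, about 1.1 kg, loose. Foot 146 x 132 mm, flange 176 x 162 mm with its top 100 mm above the counter. Its red soft lid is 182 mm (pan x) by 168 mm (pan y), corners rounded at 22 mm; flat top 103.5 mm up, rim ridge 1 mm. The lid's middle and side middles are already seated. Origin: centre of the underside; x, y along the sides, z up.
- corner_a (a joint): Lid corner at pan +x +y, bends on a diagonal fold 76 mm from the corner along each side. 0 = popped up (tip 10 mm above shut height), 0.22 rad = clicked shut, flush, hard stop; starts at 0 to 0.06. Easy at first, then resists up to about 9 N at its press point near 0.11; past about 0.16 it snaps shut and stays; let go earlier it stays up.
- corner_b (a joint): Lid corner at the pan's -x +y, otherwise as corner_a.
- corner_c (a joint): Lid corner at the pan's -x -y, otherwise as corner_a.
- corner_d (a joint): Lid corner at the pan's +x -y, otherwise as corner_a.
- corner_a_press (a point): Point on the top face of lid corner a where to press, 13 mm inward of its rounded tip along the diagonal. In the pan's frame it lies at about (+75, +68) mm; 103.5 mm above the counter when shut, up to 7 mm higher when popped up; it moves with the corner.
- corner_b_press (a point): The same on lid corner b, at about (-75, +68) mm in the pan's frame.
- corner_c_press (a point): The same on lid corner c, at about (-75, -68) mm in the pan's frame.
- corner_d_press (a point): The same on lid corner d, at about (+75, -68) mm in the pan's frame.
- jug: Steel milk jug, 78 mm across and 110 mm high with a side handle and a small spout, empty, loose. Origin: centre of its underside, z up. Leave it alone.
- tamper: Coffee tamper standing on its steel foot, 58 mm across, 84 mm high, wooden handle up, loose. Origin: centre of its underside, z up. Leave it alone.
- cup: White ceramic cup, 68 mm across and 60 mm high with a side handle, loose. Origin: centre of its underside, z up. Leave it alone.
Not all that is in view belongs to the job. Of the things shaped like the pan, the white one is meant.

How it is judged:
By the outcome, as a careful person would: the job done as asked, in the order asked, and still so for the second after the job is handed in, with the robot touching nothing.
It also fails if it takes over 45 s, if anything falls off the work surface, if the arm or the gripper's body presses on something with over 40 N, if the wrist force passes 120 N, or if a joint passes its speed limit or range.

## Working session

There is one attempt and no reset: what is moved stays moved. The work goes in short steps, Python scripts to look and compute and a tool call to move; the robot and the scene stay as the last step left them, time stands still between calls to the robot, and variables do not carry over. Pictures are saved under pics/ and viewed, and the job is handed in when it is done.

Besides the shell and the picture viewer there is one more tool, called after ">>>" in YAML: its name, and indented under it one key for each argument. drive_tool: Moves the arm, as the interface text tells. Its arguments: {"type":"object","properties":{"plan":{"type":"array","items":{"type":"object","properties":{"rx":{"type":"number","minimum":-1,"maximum":1},"ry":{"type":"number","minimum":-1,"maximum":1},"rz":{"type":"number","minimum":-1,"maximum":1},"x":{"type":"number","minimum":-1,"maximum":1},"y":{"type":"number","minimum":-1,"maximum":1},"z":{"type":"number","minimum":-1,"maximum":1},"fingers":{"type":"number"}}}},"squeeze":{"type":"number"}},"required":["plan"]}

```bash
mkdir -p pics; ls; cat > h.py <<'E'
import numpy as np, cv2
from bench import monitor, viewer, workorder, nets, r
def save(c,n): cv2.imwrite('pics/'+n+'.png', cv2.cvtColor(c['color'],cv2.COLOR_RGB2BGR))
def cloud(c):
    K=c['camera_matrix'];d=c['depth'];v,u=np.mgrid[:420,:560]
    P=np.stack([(u-K[0][2])/K[0][0]*d,(v-K[1][2])/K[1][1]*d,d],-1)
    return P@np.array(c['rotation']).T+np.array(c['xyz'])
E
python3 - <<'E'
from h import *
for n in ['top','scene']:
    c=viewer.camera(n);save(c,n+'1');np.savez(n+'1.npz',**c)
    print(n,c['xyz'],[(l,[(np.round(o['centre'],3).tolist(),round(o['confidence'],2)) for o in nets.find_in(l,n)]) for l in ['pan','corner_a_press','jug','tamper','cup']])
print(monitor.read_state(), r.grip_depth)
E
```

```text
pics
top [0.42321227 0.04453404 1.06417006] [('pan', [([0.306, -0.139, 0.102], 0.95), ([0.754, 0.242, 0.098], 0.73), ([0.601, -0.076, 0.108], 0.68)]), ('corner_a_press', [([0.249, -0.211, 0.109], 0.91), ([0.725, 0.322, 0.106], 0.89), ([0.641, 0.0, 0.107], 0.83)]), ('jug', [([0.806, -0.032, 0.062], 0.56), ([0.521, -0.049, 0.109], 0.32)]), ('tamper', [([0.506, 0.099, 0.012], 0.85)]), ('cup', [([0.645, -0.255, 0.026], 0.67)])]
scene [0.77398098 0.38439543 0.80262594] [('pan', [([0.61, -0.06, 0.107], 0.72), ([0.323, -0.127, 0.098], 0.69), ([0.744, 0.221, 0.102], 0.68)]), ('corner_a_press', [([0.644, 0.003, 0.106], 0.93), ([0.703, 0.309, 0.103], 0.87), ([0.251, -0.211, 0.11], 0.71)]), ('jug', [([0.787, -0.039, 0.074], 0.69), ([0.563, -0.157, 0.107], 0.36)]), ('tamper', [([0.519, 0.107, 0.022], 0.61), ([0.522, -0.041, 0.105], 0.47)]), ('cup', [([0.646, -0.237, 0.035], 0.82), ([0.519, -0.041, 0.106], 0.32)])]
{'time': 0.6, 'joint_positions': array([-1.35659962,  0.33218843, -0.06470427,  1.46012286,  0.02158993,
        1.34988781, -0.08848296]), 'joint_vel': array([-0.00018774,  0.00065546, -0.00112915,  0.00079118, -0.00011338,
        0.0005639 , -0.00110301]), 'joint_torque': array([-4.96469947e-04, -6.22758436e+01,  2.45479331e-02, -3.89987540e+01,
       -6.10992685e-02,  3.15689470e-02, -2.36656454e-06]), 'ee_pos': array([0.14659951, 0.60757337, 0.29227184]), 'eef_rot': array([ 1.18110711e-01,  9.93000432e-01,  4.46807823e-05, -9.72307227e-06]), 'ft_force': array([ 0.36927091, -0.65149753, -0.53161506]), 'torque': array([ 0.02383946, -0.05419433,  0.01723104]), 'width': 0.08679344831043292} 0.051
```

View pics/top1.png

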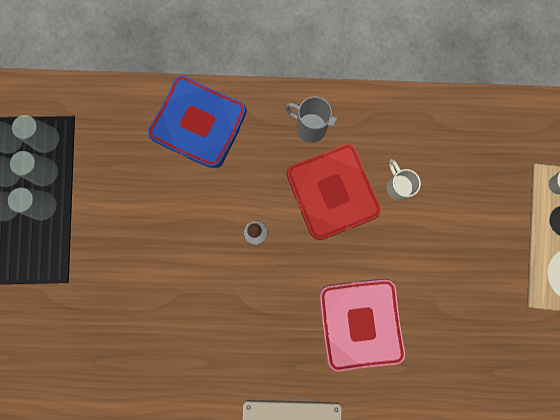

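View pics/scene1.png

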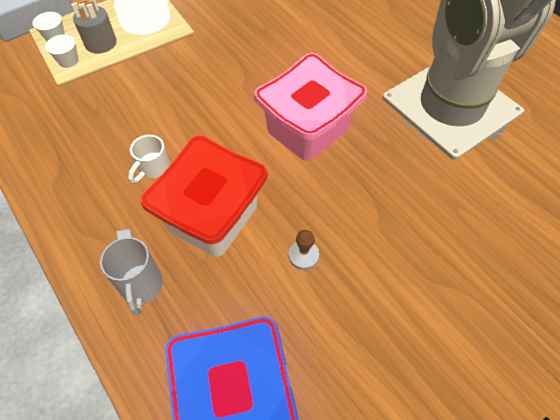

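Three pan-shaped things are in the top view: blue lid on a blue pan at (197,121), red lid on a white pan at (333,192), and pink lid at (361,324). The red lid on the white body (scene view about (205,190)) fits the description. I'll confirm it in a crop and fit the lid.

```bash
python3 - <<'E'
from h import *
c=dict(np.load('scene1.npz'));im=cv2.resize(c['color'][120:270,120:290],None,fx=4,fy=4,interpolation=cv2.INTER_CUBIC)
cv2.imwrite('pics/crop1.png',im[:600,:,::-1])
for n,(u0,u1,v0,v1) in {'top':(275,395,135,250),'scene':(130,280,120,255)}.items():
    c=dict(np.load(n+'1.npz'));P=cloud(c)
    h=cv2.cvtColor(c['color'],cv2.COLOR_RGB2HSV);m=((h[...,0]<8)|(h[...,0]>172))&(h[...,1]>150)&(h[...,2]>90)
    w=np.zeros_like(m);w[v0:v1,u0:u1]=1;m&=w
    m&=(P[...,2]>0.095)&(P[...,2]<.13)
    Q=P[m];rect=cv2.minAreaRect((Q[:,:2]*1000).astype(np.float32));print(n,m.sum(),rect);b=cv2.boxPoints(rect);print(b)
    print(np.percentile(Q[:,2],[1,10,50,90,99]))
    ctr=np.array(rect[0])/1000
    for k in b/1000:
        p=ctr+(k-ctr)*.82   # approx
        d=np.hypot(*(Q[:,:2]-p).T); print(p.round(4),np.median(Q[d<.006,2]).round(4))
    d=np.hypot(*(Q[:,:2]-ctr).T);print('mid',np.median(Q[d<.02,2]), Q[:,:2].mean(0))
E
```

```text
Traceback (most recent call last):
  File "h.py", line 7, in cloud
    return P@np.array(c['rotation']).T+np.array(c['xyz'])
           ~^~~~~~~~~~~~~~~~~~~~~~~~~~
ValueError: matmul: Input operand 1 has a mismatch in its core dimension 0, with gufunc signature (n?,k),(k,m?)->(n?,m?) (size 4 is different from 3)
```

View pics/crop1.png

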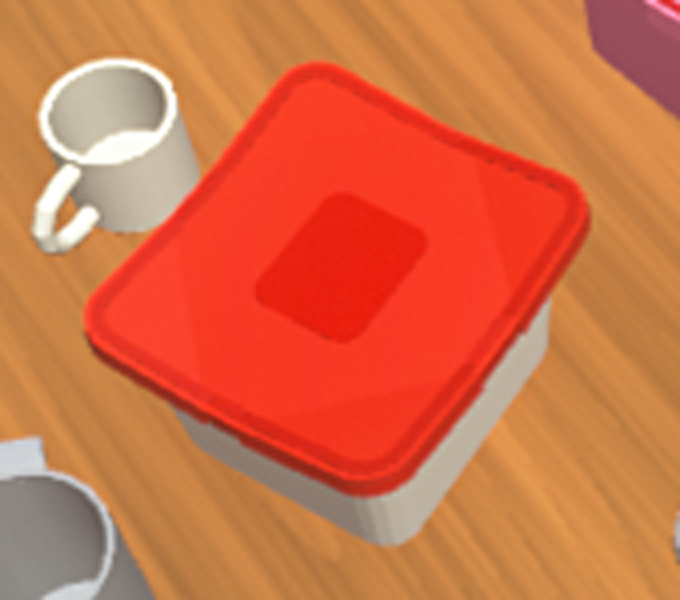

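The crop shows the white body under the red lid, with its corners standing up, so this is the pan. The camera rotation is given as a quaternion, so I'll fix the helper.

```bash
sed -i "s/np.array(c\['rotation'\]).T/R.from_quat(c['rotation']).as_matrix().T/; 1a from scipy.spatial.transform import Rotation as R" h.py; cat > fit.py <<'E'
from h import *
def fit(n,c,win):
    u0,u1,v0,v1=win;P=cloud(c)
    h=cv2.cvtColor(c['color'],cv2.COLOR_RGB2HSV);m=((h[...,0]<8)|(h[...,0]>172))&(h[...,1]>150)&(h[...,2]>90)
    w=np.zeros_like(m);w[v0:v1,u0:u1]=1;m&=w
    m&=(P[...,2]>0.095)&(P[...,2]<.13)
    Q=P[m];rect=cv2.minAreaRect((Q[:,:2]*1000).astype(np.float32));print(n,m.sum(),rect);b=cv2.boxPoints(rect)
    ctr=np.array(rect[0])/1000
    for k in b/1000:
        p=ctr+(k-ctr)*.82
        d=np.hypot(*(Q[:,:2]-p).T); print(k.round(4),p.round(4),np.median(Q[d<.006,2]).round(4))
    d=np.hypot(*(Q[:,:2]-ctr).T);print('mid',np.median(Q[d<.02,2]), Q[:,:2].mean(0))
W={'top':(275,395,135,250),'scene':(130,280,120,255)}
E
python3 - <<'E'
from fit import *
for n in W: fit(n,dict(np.load(n+'1.npz')),W[n])
E
```

```text
top 5858 ((604.3759765625, -75.98919677734375), (183.15281677246094, 169.67437744140625), 23.143505096435547)
[ 0.4868 -0.034 ] [ 0.508  -0.0415] 0.1093
[ 0.5535 -0.19  ] [ 0.5627 -0.1695] 0.1098
[ 0.7219 -0.118 ] [ 0.7008 -0.1104] 0.1091
[0.6552 0.038 ] [0.6461 0.0175] 0.1097
mid 0.10363961192383814 [ 0.60324134 -0.07575064]
scene 8190 ((602.5117797851562, -77.38532257080078), (184.80609130859375, 173.07308959960938), 23.047222137451172)
[ 0.4836 -0.0339] [ 0.505  -0.0418] 0.1078
[ 0.5514 -0.1932] [ 0.5606 -0.1723] 0.1094
[ 0.7214 -0.1208] [ 0.7   -0.113] 0.1076
[0.6537 0.0384] [0.6445 0.0176] 0.1087
mid 0.10311599982255681 [ 0.60589663 -0.07204303]
```

>>> drive_tool:
  plan:
    - {"x": -0.624,"y": -0.458,"z": 0.05,"fingers": 0}
    - {"x": -0.624,"y": -0.458,"z": 0.05,"fingers": 0}
    - {"x": -0.624,"y": -0.458,"z": 0.05,"fingers": 0}
    - {"x": -0.624,"y": -0.458,"z": 0.05,"fingers": 0}
    - {"x": -0.624,"y": -0.458,"z": 0.05,"fingers": 0}
    - {"x": -0.624,"y": -0.458,"z": 0.05,"fingers": 0}
    - {"x": -0.624,"y": -0.458,"z": 0.05,"fingers": 0}
    - {"x": -0.624,"y": -0.458,"z": 0.05,"fingers": 0}
    - {"x": -0.624,"y": -0.458,"z": 0.05,"fingers": 0}
    - {"x": -0.624,"y": -0.458,"z": 0.05,"fingers": 0}
    - {"x": -0.624,"y": -0.458,"z": 0.05,"fingers": 0}
    - {"x": -0.624,"y": -0.458,"z": 0.05,"fingers": 0}
  squeeze: 10

```text
validation failed for argument at $.pl...
```

>>> drive_tool:
  plan:
    - {"rx": 0.0,"ry": 0.0,"rz": 0.0,"x": -0.624,"y": -0.458,"z": 0.05,"fingers": 0.0}
    - {"rx": 0.0,"ry": 0.0,"rz": 0.0,"x": -0.624,"y": -0.458,"z": 0.05,"fingers": 0.0}
    - {"rx": 0.0,"ry": 0.0,"rz": 0.0,"x": -0.624,"y": -0.458,"z": 0.05,"fingers": 0.0}
    - {"rx": 0.0,"ry": 0.0,"rz": 0.0,"x": -0.624,"y": -0.458,"z": 0.05,"fingers": 0.0}
  squeeze: 10

```text
time: 1.1
ee_pos: [0.3086, 0.4152, 0.2763]
eef_rot: [0.118, 0.993, 0.0, 0.0]
ft_force: [-0.3, -0.1, -0.1]
width: 0.0549
```

>>> drive_tool:
  plan:
    - {"rx": 0.0,"ry": 0.0,"rz": 0.0,"x": -0.422,"y": -0.309,"z": 0.044,"fingers": 0.0}
    - {"rx": 0.0,"ry": 0.0,"rz": 0.0,"x": -0.422,"y": -0.309,"z": 0.044,"fingers": 0.0}
    - {"rx": 0.0,"ry": 0.0,"rz": 0.0,"x": -0.422,"y": -0.309,"z": 0.044,"fingers": 0.0}
    - {"rx": 0.0,"ry": 0.0,"rz": 0.0,"x": -0.422,"y": -0.309,"z": 0.044,"fingers": 0.0}
    - {"rx": 0.0,"ry": 0.0,"rz": 0.0,"x": -0.422,"y": -0.309,"z": 0.044,"fingers": 0.0}
    - {"rx": 0.0,"ry": 0.0,"rz": 0.0,"x": -0.422,"y": -0.309,"z": 0.044,"fingers": 0.0}
    - {"rx": 0.0,"ry": 0.0,"rz": 0.0,"x": -0.422,"y": -0.309,"z": 0.044,"fingers": 0.0}
    - {"rx": 0.0,"ry": 0.0,"rz": 0.0,"x": -0.422,"y": -0.309,"z": 0.044,"fingers": 0.0}
    - {"rx": 0.0,"ry": 0.0,"rz": 0.0,"x": -0.422,"y": -0.309,"z": 0.044,"fingers": 0.0}
    - {"rx": 0.0,"ry": 0.0,"rz": 0.0,"x": -0.422,"y": -0.309,"z": 0.044,"fingers": 0.0}
    - {"rx": 0.0,"ry": 0.0,"rz": 0.0,"x": -0.422,"y": -0.309,"z": 0.044,"fingers": 0.0}

```text
time: 2.48
ee_pos: [0.6449, 0.0186, 0.232]
eef_rot: [0.118, 0.993, 0.0, -0.0]
ft_force: [-0.8, 0.7, 0.4]
width: 0.0001
```

>>> drive_tool:
  plan:
    - {"rx": 0.0,"ry": 0.0,"rz": 0.0,"x": 0.0,"y": 0.0,"z": 0.03,"fingers": 0.0}
    - {"rx": 0.0,"ry": 0.0,"rz": 0.0,"x": 0.0,"y": 0.0,"z": 0.042,"fingers": 0.0}
    - {"rx": 0.0,"ry": 0.0,"rz": 0.0,"x": 0.0,"y": 0.0,"z": 0.042,"fingers": 0.0}

```text
time: 2.85
ee_pos: [0.6446, 0.0185, 0.1897]
eef_rot: [0.118, 0.993, 0.0, -0.001]
ft_force: [0.1, 0.4, -0.4]
width: 0.0005
```

```bash
python3 - <<'E'
from h import *
c=viewer.camera('scene');cv2.imwrite('pics/s2.png',cv2.resize(c['color'][100:270,110:310],None,fx=3.5,fy=3.5,interpolation=cv2.INTER_CUBIC)[:,:,::-1])
s=monitor.read_state();print(s['ee_pos'],s['ft_force'])
E
```

```text
[0.64515249 0.01817713 0.19060601] [ 1.19320791 -0.42592427 -0.34444708]
```

View pics/s2.png

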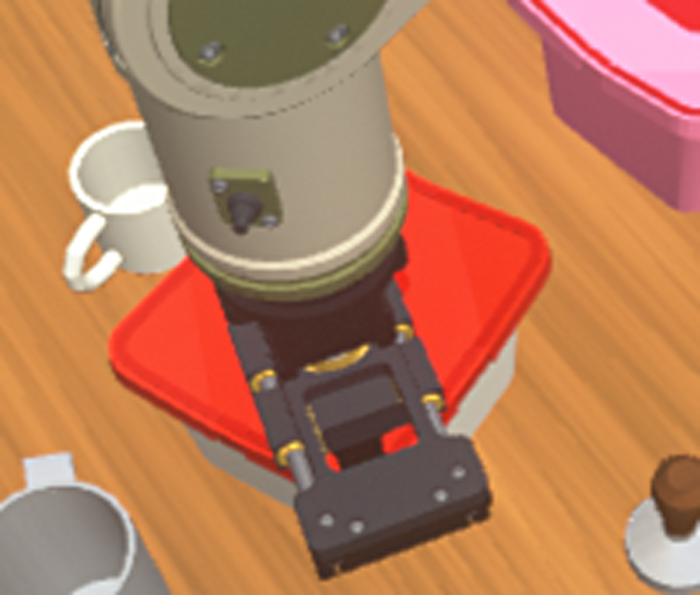

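The closed fingertips hang over corner a, at about (375,440) in the crop, clear of the jug and tamper. Pressing.

>>> drive_tool:
  plan:
    - {"rx": 0.0,"ry": 0.0,"rz": 0.0,"x": -0.002,"y": -0.003,"z": 0.006,"fingers": 0.0}
    - {"rx": 0.0,"ry": 0.0,"rz": 0.0,"x": -0.002,"y": -0.003,"z": 0.009,"fingers": 0.0}
    - {"rx": 0.0,"ry": 0.0,"rz": 0.0,"x": -0.002,"y": -0.003,"z": 0.011,"fingers": 0.0}
    - {"rx": 0.0,"ry": 0.0,"rz": 0.0,"x": -0.002,"y": -0.003,"z": 0.013,"fingers": 0.0}

```text
time: 3.4
ee_pos: [0.6467, 0.0141, 0.1776]
eef_rot: [0.118, 0.993, 0.0, 0.0]
ft_force: [-1.7, -0.3, 6.6]
width: 0.0008
```

>>> drive_tool:
  plan:
    - {"rx": 0.0,"ry": 0.0,"rz": 0.0,"x": 0.0,"y": 0.0,"z": 0.001,"fingers": 0.0}
    - {"rx": 0.0,"ry": 0.0,"rz": 0.0,"x": 0.0,"y": 0.0,"z": 0.002,"fingers": 0.0}

```text
time: 3.65
ee_pos: [0.6468, 0.0143, 0.176]
eef_rot: [0.118, 0.993, 0.0, 0.0]
ft_force: [-1.4, -0.7, 4.1]
width: 0.0005
```

>>> drive_tool:
  plan:
    - {"rx": 0.0,"ry": 0.0,"rz": 0.0,"x": 0.0,"y": 0.0,"z": 0.001,"fingers": 0.0}
    - {"rx": 0.0,"ry": 0.0,"rz": 0.0,"x": 0.0,"y": 0.0,"z": 0.002,"fingers": 0.0}

```text
time: 3.9
ee_pos: [0.6465, 0.0142, 0.1734]
eef_rot: [0.118, 0.993, 0.0, 0.0]
ft_force: [-3.7, 0.0, 9.7]
width: 0.0005
```

>>> drive_tool:
  plan:
    - {"rx": 0.0,"ry": 0.0,"rz": 0.0,"x": 0.0,"y": 0.0,"z": 0.001,"fingers": 0.0}
    - {"rx": 0.0,"ry": 0.0,"rz": 0.0,"x": 0.0,"y": 0.0,"z": 0.001,"fingers": 0.0}

```text
time: 4.15
ee_pos: [0.6465, 0.0141, 0.1733]
eef_rot: [0.118, 0.993, 0.0, 0.0]
ft_force: [-4.2, 1.3, 11.5]
width: 0.0005
```

>>> drive_tool:
  plan:
    - {"rx": 0.0,"ry": 0.0,"rz": 0.0,"x": 0.0,"y": 0.0,"z": 0.002,"fingers": 0.0}
    - {"rx": 0.0,"ry": 0.0,"rz": 0.0,"x": 0.0,"y": 0.0,"z": 0.002,"fingers": 0.0}

```text
time: 4.4
ee_pos: [0.6471, 0.0143, 0.1729]
eef_rot: [0.118, 0.993, 0.001, 0.001]
ft_force: [-9.9, 1.1, 22.4]
width: 0.0004
```

>>> drive_tool:
  plan:
    - {"rx": 0.0,"ry": 0.0,"rz": 0.0,"x": 0.0,"y": 0.0,"z": -0.02,"fingers": 0.0}
    - {"rx": 0.0,"ry": 0.0,"rz": 0.0,"x": 0.0,"y": 0.0,"z": -0.03,"fingers": 0.0}

```text
time: 4.65
ee_pos: [0.6468, 0.0141, 0.2013]
eef_rot: [0.118, 0.993, 0.0, 0.001]
ft_force: [-0.7, -1.0, 0.5]
width: -0.0
```

>>> drive_tool:
  plan:
    - {"rx": 0.0,"ry": 0.0,"rz": 0.0,"x": 0.122,"y": -0.088,"z": 0.0,"fingers": 0.0}
    - {"rx": 0.0,"ry": 0.0,"rz": 0.0,"x": 0.122,"y": -0.088,"z": 0.0,"fingers": 0.0}
    - {"rx": 0.0,"ry": 0.0,"rz": 0.0,"x": 0.122,"y": -0.088,"z": 0.0,"fingers": 0.0}
    - {"rx": 0.0,"ry": 0.0,"rz": 0.0,"x": 0.122,"y": -0.088,"z": 0.0,"fingers": 0.0}
    - {"rx": 0.0,"ry": 0.0,"rz": 0.0,"x": 0.122,"y": -0.088,"z": 0.0,"fingers": 0.0}

```text
time: 5.28
ee_pos: [0.508, -0.0423, 0.2004]
eef_rot: [0.118, 0.993, 0.0, 0.0]
ft_force: [0.1, -1.2, -0.2]
width: 0.0005
```

```bash
python3 - <<'E'
from fit import *
for n in ['top','scene']:
    c=viewer.camera(n);fit(n,c,W[n]);save(c,n+'3')
s=monitor.read_state();print(s['ee_pos'],s['ft_force'])
E
```

```text
top 1898 ((633.4254760742188, -63.369117736816406), (118.98554229736328, 168.68612670898438), 23.062286376953125)
[ 0.5456 -0.0091] [ 0.5614 -0.0188] nan
[ 0.6117 -0.1643] [ 0.6156 -0.1461] nan
[ 0.7212 -0.1177] [ 0.7054 -0.1079] 0.1096
[0.6551 0.0375] [0.6512 0.0194] 0.1034
mid 0.10328636888998499 [ 0.65678466 -0.05522759]
scene 7824 ((601.8427124023438, -76.81369018554688), (184.95729064941406, 170.19329833984375), 23.586673736572266)
[ 0.483  -0.0358] [ 0.5044 -0.0432] nan
[ 0.5511 -0.1918] [ 0.5603 -0.1711] 0.1091
[ 0.7206 -0.1178] [ 0.6993 -0.1104] 0.1086
[0.6525 0.0382] [0.6434 0.0175] 0.1027
mid 0.10313120670689929 [ 0.60965438 -0.07328624]
[ 0.50806497 -0.04224754  0.20010796] [-0.06906034 -0.3608173  -0.03371152]
  return _methods._mean(a, axis=axis, dtype=dtype,
  ret = ret.dtype.type(ret / rcount)
```

View pics/scene3.png

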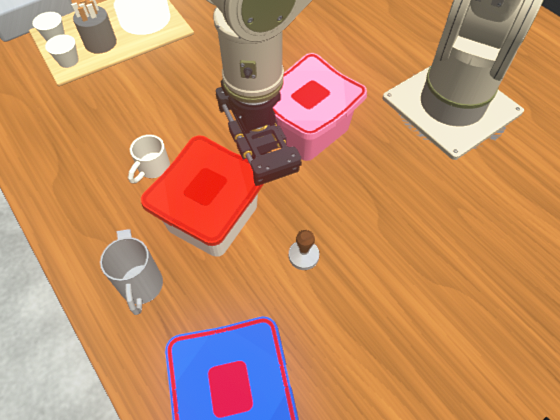

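Corner a now reads 103.4 mm (was 109.7), so it is flush, and the pan hasn't moved. Fingers are over corner b at about (255,180).

>>> drive_tool:
  plan:
    - {"rx": 0.0,"ry": 0.0,"rz": 0.0,"x": 0.0,"y": -0.001,"z": 0.016,"fingers": 0.0}
    - {"rx": 0.0,"ry": 0.0,"rz": 0.0,"x": 0.0,"y": -0.001,"z": 0.02,"fingers": 0.0}
    - {"rx": 0.0,"ry": 0.0,"rz": 0.0,"x": 0.0,"y": -0.001,"z": 0.022,"fingers": 0.0}
    - {"rx": 0.0,"ry": 0.0,"rz": 0.0,"x": 0.0,"y": -0.001,"z": 0.024,"fingers": 0.0}
    - {"rx": 0.0,"ry": 0.0,"rz": 0.0,"x": 0.0,"y": -0.001,"z": 0.026,"fingers": 0.0}
    - {"rx": 0.0,"ry": 0.0,"rz": 0.0,"x": 0.0,"y": -0.001,"z": 0.027,"fingers": 0.0}
    - {"rx": 0.0,"ry": 0.0,"rz": 0.0,"x": 0.0,"y": -0.001,"z": 0.028,"fingers": 0.0}

```text
time: 6.25
ee_pos: [0.5072, -0.0438, 0.173]
eef_rot: [0.118, 0.993, 0.0, 0.0]
ft_force: [-8.3, 0.5, 19.5]
width: 0.0005
```

>>> drive_tool:
  plan:
    - {"rx": 0.0,"ry": 0.0,"rz": 0.0,"x": 0.0,"y": 0.0,"z": 0.001,"fingers": 0.0}
    - {"rx": 0.0,"ry": 0.0,"rz": 0.0,"x": 0.0,"y": 0.0,"z": 0.001,"fingers": 0.0}

```text
time: 6.5
ee_pos: [0.5072, -0.0438, 0.1729]
eef_rot: [0.118, 0.993, 0.001, 0.0]
ft_force: [-11.4, 0.3, 25.2]
width: 0.0002
```

>>> drive_tool:
  plan:
    - {"rx": 0.0,"ry": 0.0,"rz": 0.0,"x": 0.0,"y": 0.0,"z": -0.028,"fingers": 0.0}
    - {"rx": 0.0,"ry": 0.0,"rz": 0.0,"x": -0.082,"y": -0.108,"z": -0.03,"fingers": 0.0}
    - {"rx": 0.0,"ry": 0.0,"rz": 0.0,"x": -0.082,"y": -0.108,"z": -0.03,"fingers": 0.0}
    - {"rx": 0.0,"ry": 0.0,"rz": 0.0,"x": -0.082,"y": -0.108,"z": -0.03,"fingers": 0.0}
    - {"rx": 0.0,"ry": 0.0,"rz": 0.0,"x": -0.082,"y": -0.108,"z": -0.03,"fingers": 0.0}
    - {"rx": 0.0,"ry": 0.0,"rz": 0.0,"x": -0.082,"y": -0.108,"z": -0.03,"fingers": 0.0}

```text
time: 7.25
ee_pos: [0.5613, -0.1662, 0.2008]
eef_rot: [0.117, 0.993, 0.001, -0.0]
ft_force: [-0.4, -0.0, 0.2]
width: 0.0004
```

```bash
python3 -W ignore - <<'E'
from fit import *
for n in ['scene']:
    c=viewer.camera(n);fit(n,c,W[n]);save(c,n+'4')
s=monitor.read_state();print(s['ee_pos'],s['ft_force'])
E
```

```text
scene 7882 ((602.199951171875, -76.58841705322266), (184.0755615234375, 170.18145751953125), 23.49193572998047)
[ 0.4839 -0.0352] [ 0.5052 -0.0427] 0.1029
[ 0.5517 -0.1913] [ 0.5608 -0.1707] nan
[ 0.7205 -0.1179] [ 0.6992 -0.1105] 0.1076
[0.6527 0.0381] [0.6436 0.0175] 0.1028
mid 0.10303063989296024 [ 0.60755308 -0.06954876]
[ 0.56132016 -0.16614994  0.20098469] [-0.01895852  0.16590128  0.0667646 ]
```

View pics/scene4.png

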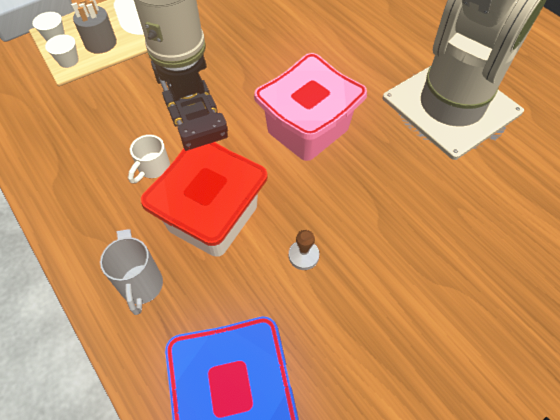

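Corners a and b are both flush at about 102.9 mm, the pan hasn't moved, and the fingers are over corner c at about (200,145). Pressing c.

>>> drive_tool:
  plan:
    - {"rx": 0.0,"ry": 0.0,"rz": 0.0,"x": 0.0,"y": -0.002,"z": 0.017,"fingers": 0.0}
    - {"rx": 0.0,"ry": 0.0,"rz": 0.0,"x": 0.0,"y": -0.002,"z": 0.021,"fingers": 0.0}
    - {"rx": 0.0,"ry": 0.0,"rz": 0.0,"x": 0.0,"y": -0.002,"z": 0.023,"fingers": 0.0}
    - {"rx": 0.0,"ry": 0.0,"rz": 0.0,"x": 0.0,"y": -0.002,"z": 0.025,"fingers": 0.0}
    - {"rx": 0.0,"ry": 0.0,"rz": 0.0,"x": 0.0,"y": -0.002,"z": 0.027,"fingers": 0.0}
    - {"rx": 0.0,"ry": 0.0,"rz": 0.0,"x": 0.0,"y": -0.002,"z": 0.028,"fingers": 0.0}
    - {"rx": 0.0,"ry": 0.0,"rz": 0.0,"x": 0.0,"y": -0.002,"z": 0.029,"fingers": 0.0}
    - {"rx": 0.0,"ry": 0.0,"rz": 0.0,"x": 0.0,"y": -0.002,"z": 0.029,"fingers": 0.0}

```text
time: 8.3
ee_pos: [0.5611, -0.17, 0.1732]
eef_rot: [0.118, 0.993, 0.0, 0.0]
ft_force: [-5.1, 1.0, 12.3]
width: 0.0004
```

>>> drive_tool:
  plan:
    - {"rx": 0.0,"ry": 0.0,"rz": 0.0,"x": 0.0,"y": 0.0,"z": 0.001,"fingers": 0.0}
    - {"rx": 0.0,"ry": 0.0,"rz": 0.0,"x": 0.0,"y": 0.0,"z": 0.001,"fingers": 0.0}

```text
time: 8.55
ee_pos: [0.5612, -0.1702, 0.173]
eef_rot: [0.118, 0.993, 0.0, 0.001]
ft_force: [-7.7, 2.4, 19.3]
width: 0.0004
```

>>> drive_tool:
  plan:
    - {"rx": 0.0,"ry": 0.0,"rz": 0.0,"x": 0.0,"y": 0.0,"z": -0.028,"fingers": 0.0}
    - {"rx": 0.0,"ry": 0.0,"rz": 0.0,"x": -0.119,"y": 0.093,"z": -0.03,"fingers": 0.0}
    - {"rx": 0.0,"ry": 0.0,"rz": 0.0,"x": -0.119,"y": 0.093,"z": -0.03,"fingers": 0.0}
    - {"rx": 0.0,"ry": 0.0,"rz": 0.0,"x": -0.119,"y": 0.093,"z": -0.03,"fingers": 0.0}
    - {"rx": 0.0,"ry": 0.0,"rz": 0.0,"x": -0.119,"y": 0.093,"z": -0.03,"fingers": 0.0}
    - {"rx": 0.0,"ry": 0.0,"rz": 0.0,"x": -0.119,"y": 0.093,"z": -0.03,"fingers": 0.0}

```text
time: 9.3
ee_pos: [0.6977, -0.1085, 0.2009]
eef_rot: [0.119, 0.993, -0.0, -0.0]
ft_force: [-0.1, 0.2, 0.1]
width: 0.0009
```

```bash
python3 -W ignore - <<'E'
from fit import *
for n in ['scene']:
    c=viewer.camera(n);fit(n,c,W[n]);save(c,n+'5')
s=monitor.read_state();print(s['ee_pos'],s['ft_force'])
E
```

```text
scene 7345 ((602.2146606445312, -76.74591064453125), (184.73341369628906, 169.88510131835938), 23.449155807495117)
[ 0.4837 -0.0356] [ 0.505 -0.043] 0.1023
[ 0.5513 -0.1914] [ 0.5604 -0.1708] 0.1015
[ 0.7208 -0.1179] [ 0.6994 -0.1105] nan
[0.6532 0.0379] [0.644  0.0173] 0.1024
mid 0.1031020314264055 [ 0.59941828 -0.06797034]
[ 0.69757188 -0.10869525  0.20120629] [ 0.03638359 -0.02567834  0.13284845]
```

View pics/scene5.png

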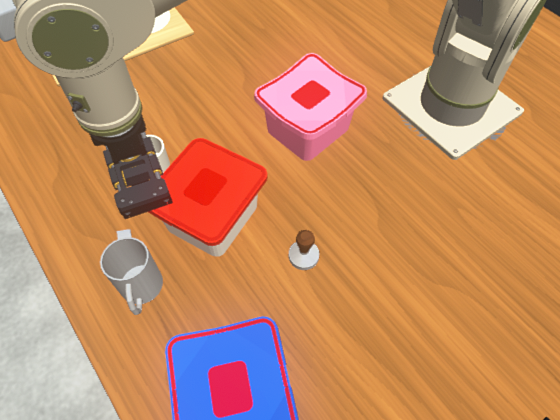

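Corners a, b and c are flush. The fingers are over corner d at about (150,205), and the gripper body is above the jug's height. Pressing d.

>>> drive_tool:
  plan:
    - {"rx": 0.0,"ry": 0.0,"rz": 0.0,"x": -0.001,"y": 0.002,"z": 0.017,"fingers": 0.0}
    - {"rx": 0.0,"ry": 0.0,"rz": 0.0,"x": -0.001,"y": 0.002,"z": 0.021,"fingers": 0.0}
    - {"rx": 0.0,"ry": 0.0,"rz": 0.0,"x": -0.001,"y": 0.002,"z": 0.023,"fingers": 0.0}
    - {"rx": 0.0,"ry": 0.0,"rz": 0.0,"x": -0.001,"y": 0.002,"z": 0.025,"fingers": 0.0}
    - {"rx": 0.0,"ry": 0.0,"rz": 0.0,"x": -0.001,"y": 0.002,"z": 0.027,"fingers": 0.0}
    - {"rx": 0.0,"ry": 0.0,"rz": 0.0,"x": -0.001,"y": 0.002,"z": 0.028,"fingers": 0.0}
    - {"rx": 0.0,"ry": 0.0,"rz": 0.0,"x": -0.001,"y": 0.002,"z": 0.029,"fingers": 0.0}
    - {"rx": 0.0,"ry": 0.0,"rz": 0.0,"x": -0.001,"y": 0.002,"z": 0.029,"fingers": 0.0}

```text
time: 10.35
ee_pos: [0.7, -0.1058, 0.1734]
eef_rot: [0.118, 0.993, 0.0, 0.0]
ft_force: [-5.0, 0.7, 10.1]
width: 0.0003
```

>>> drive_tool:
  plan:
    - {"rx": 0.0,"ry": 0.0,"rz": 0.0,"x": 0.0,"y": 0.0,"z": 0.001,"fingers": 0.0}
    - {"rx": 0.0,"ry": 0.0,"rz": 0.0,"x": 0.0,"y": 0.0,"z": 0.001,"fingers": 0.0}

```text
time: 10.6
ee_pos: [0.7, -0.1059, 0.1732]
eef_rot: [0.118, 0.993, 0.0, 0.001]
ft_force: [-6.8, 2.4, 16.1]
width: 0.0005
```

>>> drive_tool:
  plan:
    - {"rx": 0.0,"ry": 0.0,"rz": 0.0,"x": 0.0,"y": 0.0,"z": -0.06,"fingers": 0.0}
    - {"rx": 0.0,"ry": 0.0,"rz": 0.0,"x": 0.0,"y": 0.0,"z": -0.12,"fingers": 0.0}
    - {"rx": 0.0,"ry": 0.0,"rz": 0.0,"x": 0.198,"y": -0.243,"z": -0.15,"fingers": 0.0}
    - {"rx": 0.0,"ry": 0.0,"rz": 0.0,"x": 0.198,"y": -0.243,"z": -0.15,"fingers": 0.0}
    - {"rx": 0.0,"ry": 0.0,"rz": 0.0,"x": 0.198,"y": -0.243,"z": -0.15,"fingers": 0.0}
    - {"rx": 0.0,"ry": 0.0,"rz": 0.0,"x": 0.198,"y": -0.243,"z": -0.15,"fingers": 0.0}
    - {"rx": 0.0,"ry": 0.0,"rz": 0.0,"x": 0.198,"y": -0.243,"z": -0.15,"fingers": 0.0}
    - {"rx": 0.0,"ry": 0.0,"rz": 0.0,"x": 0.198,"y": -0.243,"z": -0.15,"fingers": 0.0}
    - {"rx": 0.0,"ry": 0.0,"rz": 0.0,"x": 0.198,"y": -0.243,"z": -0.15,"fingers": 0.0}
    - {"rx": 0.0,"ry": 0.0,"rz": 0.0,"x": 0.198,"y": -0.243,"z": -0.15,"fingers": 0.0}

```text
time: 11.85
ee_pos: [0.4515, -0.2943, 0.3207]
eef_rot: [0.117, 0.993, 0.0, -0.0]
ft_force: [-0.4, 0.4, 0.4]
width: 0.0
```

```bash
python3 -W ignore - <<'E'
from fit import *
for n in ['top','scene']:
    c=viewer.camera(n);fit(n,c,W[n]);save(c,n+'6')
    print([(l,[(np.round(o['centre'],3).tolist(),round(o['confidence'],2)) for o in nets.find_in(l,n)][:1]) for l in ['jug','tamper','cup']])
    if n=='scene': cv2.imwrite('pics/crop6.png',cv2.resize(c['color'][100:330,80:340],None,fx=2.6,fy=2.6,interpolation=cv2.INTER_CUBIC)[:,:,::-1])
s=monitor.read_state();print(s['time'],s['ee_pos'],s['ft_force'])
E
```

```text
top 5765 ((605.0156860351562, -75.98518371582031), (181.68560791015625, 168.9890594482422), 23.307004928588867)
[ 0.4882 -0.0343] [ 0.5092 -0.0418] 0.1035
[ 0.555  -0.1895] [ 0.564  -0.1691] 0.102
[ 0.7219 -0.1176] [ 0.7008 -0.1101] 0.1025
[0.655  0.0376] [0.646  0.0171] 0.1024
mid 0.1036425663142796 [ 0.60366544 -0.0757088 ]
[('jug', []), ('tamper', [([0.505, 0.098, 0.014], 0.9)]), ('cup', [([0.647, -0.256, 0.026], 0.96)])]
scene 7987 ((602.009033203125, -77.05055236816406), (184.6862030029297, 169.78819274902344), 23.2686710357666)
[ 0.4836 -0.0355] [ 0.5049 -0.043 ] 0.1024
[ 0.5507 -0.1915] [ 0.5599 -0.1709] 0.1022
[ 0.7204 -0.1186] [ 0.6991 -0.1111] 0.1024
[0.6533 0.0374] [0.6441 0.0168] 0.1026
mid 0.103090300501334 [ 0.60607234 -0.07146728]
[('jug', [([0.787, -0.04, 0.073], 0.74)]), ('tamper', [([0.52, 0.106, 0.02], 0.84)]), ('cup', [([0.643, -0.238, 0.033], 0.69)])]
12.25 [ 0.45050113 -0.2953891   0.32098647] [ 0.26733069 -0.48592101  0.63085774]
```

View pics/crop6.png

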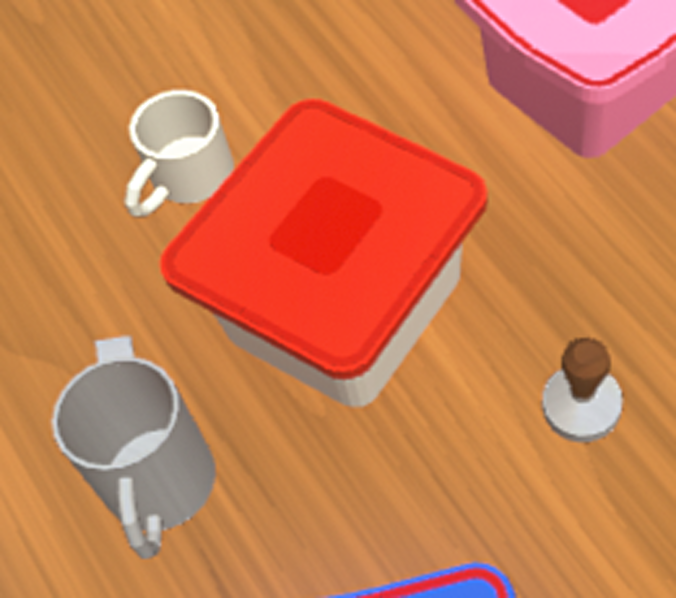

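The lid lies flat with straight edges, the pan hasn't moved, and the jug, tamper and cup are where they were. Handing in.

```bash
python3 -c "
from h import *
print(workorder.close_job())"
```

```text
the job is handed in; nothing more can be done
None
```

All four corners of the red lid on the white pan are pressed shut, and I handed the job in at about 12 s. I went round with closed fingertips in the order a, b, c, d, pressing each corner onto its hard stop with 16–25 N. I then lifted clear.

**Corners:** in the last pictures from the top and scene cameras all four read 102.0–103.5 mm, down from about 107.6–109.8 mm at the start. The lid's middle reads 103.1–103.6 mm, so the corners are flush, and the rim edges look straight.

**Pan and neighbours:** the fitted pan position changed by less than 1 mm and about 0.2°, which is within the measuring noise. The jug, tamper and cup were found where they stood, within network noise.

**Checks that failed or disagreed:**
- The network missed the jug in the last top picture but found it in the scene picture, unchanged.
- The two cameras differ by about 3 mm on the lid's position, roughly what their calibration allows.
- My first move call was rejected by the tool's argument check, before the arm moved, and I sent it again in a different form.

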